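Lay a tall parcel down and slide it against the measuring fence

ROBOT

A 6-joint arm with a two-finger parallel gripper is mounted at the origin on the work surface. World frame = base frame: x ahead of the robot, y to its left, z up, the work surface at z = 0. Lengths are in m, angles in rad, forces in N, time in s.
With the tool pointing down it reaches from about 0.275 to 0.775 m from the base axis. Payload 14.6 kg.
Tool frame: the origin (TCP) lies on the centre line of the jaws, within the pads' length; the fingertips stand 14 mm ahead of it and the grasp point (between the pads) lies 5 mm behind it (r.tips_ahead is the z of the fingertips in the tool frame, in m); z points along the fingers, y is the line along which they close (so a half turn about z gives the same grasp; the last joint's range is limited). The gripper opens to 85 mm and grips with 20 to 120 N. Pads are 22 mm wide; open, the fingers measure 114 mm over their backs; the gripper's body (76 mm by 85 mm) begins 54 mm behind the grasp point. The pads swing forward as they close: fully open they stand 13 mm farther back than shut.
Start: joints at [1.038, 0.263, -0.048, 1.259, 0, 1.415], TCP at [0.194, 0.488, 0.245] pointing down, gripper open.
Joint ranges: [-2.65, 2.65], [-0.89, 1.7], [-1.18, 1.37], [-2.13, 2.11], [-1.35, 1.29], [-3.14, 3.14]. Speed limits (rad/s): [1.89, 1.89, 2.57, 2.79, 3.14, 3.14].

INTERFACE

Orientations are given as a rotation vector (axis times angle).
In Python, from bench import r gives the robot as it stands. Calls block until the motion is done:
- r.move_ptp(position, orientation): joint-space move of the TCP to a pose.
- r.movel(position, feed=0.15, attitude=None): straight line of the TCP; attitude=None keeps the orientation; feed is the mean speed in m/s.
- r.move_j(angles): joint-space move.
- r.release() and r.grasp(): open the fingers fully, or close them until they stop; the grip force is fixed at half the most.
- r.dwell(seconds).
- r.solve_ik(position, orientation): joint angles nearest the present ones, or None.
- r.read_state(): the state.
- r.camera(name): name is "scene" or "side" or "wrist"; returns the picture (400x640x3 uint8, red, green, blue); there is no depth.
- r.get_calibration(name): a dict with "mtx" (3x3 intrinsics, pixels), "distortion" ([k1, k2, p1, p2, k3] as OpenCV has them; the pictures are not rectified), "eye" and "orientation" of the camera in the world; the wrist camera has in their place "tool_from_camera" (4x4, takes a point from camera to tool coordinates, whose origin is the TCP and whose axes are the flange's). Camera axes: x right, y up, looking along -z (the intrinsics and any distortion apply to the point x, -y, -z); pixel columns grow to the right and rows downward; lengths in m; the calibration is good to about 2 mm. A picture is of the moment at which its call begins: read the wrist's pose just before it. get_calibration takes no time and is no camera call.
A pose or a line that the arm cannot do raises r.PlanningError and nothing moves.
- r.hand_in(): hands the job in, once; it reports no verdict.
The state is a dict: "time_s": time; "joints": joint angles; "qd": joint speeds; "joint_efforts": joint torques, N m; "ee_pos": TCP position; "orientation": TCP orientation; "contact_force": force on the tool from outside, world axes, zero at the start; "moment": the same for the moment, N m; "finger_gap": finger opening in m.
Only numpy, scipy, OpenCV 4.12 (cv2) and the standard library are available. Lean on these libraries where they do the work, as an engineer would, in place of code of your own. Each camera call takes 0.05 s, during which the arm holds its last target. There are 200 camera calls.

TASK

Push the tall carton over towards the metal fence of the measuring board so that it lies on its back with the address label facing up. Then push it along the board, without lifting it, until its whole end is flush against the fence, and leave it lying there. Only push it, never pick it up, and leave the small carton, the tape roll and the mug where they are.

Things in the scene. Friction and masses are not known exactly. Their poses are not given: they have to be found in the camera images.
- carton: The tall brown carton, 90 (x) by 130 (y) by 200 (z) mm, 0.3 to 0.65 kg, rigid, evenly filled, standing on end on the board. Origin: centre of its underside as it stands; z runs up to its top end. Its -x side carries the white label; its +x side is its blank back and faces the fence within 15 degrees. Lying on its back, its z points level to the fence and its upper side is 96 mm above the counter.
- carton_top (a point): Centre of the carton's top end, 200 mm from its origin along its z: the end that finally meets the fence. The carton tips about its bottom edge once this end has been pushed some 90 mm, and falls the rest by itself; its upper label-side edge rises 13 mm meanwhile.
- carton_center (a point): Middle of the carton, 100 mm from its origin along its z.
- carton_label (a point): Point on the carton's label side (its -x side), halfway up, on the middle line. The label, 85 mm wide, covers the upper 120 mm of that side and is folded over the top edge by 28 mm, so it also shows from above.
- board: Measuring board fixed to the counter: pale wooden plate 440 (x) by 300 (y) by 6 mm, black scale ticks along both long edges, an aluminium fence across its whole +x end. Origin: centre of its underside, on the counter. The carton stands near the -x end, middle at x -150 to -95 mm, within 15 mm of the centre line; tipped over, it still ends some 30 to 110 mm short of the fence and slides under 1 to 7 N.
- fence (a point): Middle of the foot of the fence's inner face, on the plate 6 mm above the counter, at x = +200 mm in the board's frame. The face is square to the board's x; the fence is 300 mm wide, 16 mm thick, its top 60 mm above the counter, and does not give.
- small_carton: Bystander: small closed carton, 60 (x) by 90 (y) by 60 mm high, on the counter beside the board. Origin at the centre of its underside.
- tape: Bystander: empty-cored roll of tape lying flat beside the board, 90 mm across, 48 mm high. Origin at the centre of its underside.
- mug: Bystander: white mug behind the fence, 76 mm across, 90 mm high, handle to its +y. Origin at the centre of its underside.
Mind the look-alikes: they are no part of the job. Leave any black, purple or red look-alike of the carton alone.

How it is judged:
On the way, in this order (a step that is already met when the one before it is completed fails the run):
1. the carton lies on its back, label up, on the board (height (world z) of carton_label above 0.088 m and angle between carton's own z axis and vertical between 1.51 and 1.63 rad and linear speed of carton below 0.02 m/s), for 0.2 s.
2. its top end is flush against the fence (all of step 1 and x of carton_top in the frame of board above 0.195 m and angle between the z axis of carton and the x axis of board, either way round below 0.052 rad and y of carton_top in the frame of board between -0.085 and 0.085 m), for 0.2 s.
At the end, for the whole second after the job is handed in: The carton lies flat on its back on the board, label up, at rest, its top end within 5 mm of the fence and square to it within 3 degrees, the whole end within the fence's width (its middle within 85 mm of the fence's middle) (all of step 2); the robot touches nothing.
It fails at once if the carton is lifted while it stands or tips (its middle rises 20 mm above the highest point that tipping needs) (height (world z) of carton_center above 0.136 m).
It fails at once if the lying carton is lifted some 25 mm off the board (angle between carton's own z axis and vertical above 1.45 rad and height (world z) of carton_center above 0.076 m).
It fails at once if the small carton is moved by more than 30 mm (distance of small_carton from where it was at the start of the episode above 0.03 m).
It fails at once if the tape roll is moved by more than 30 mm (distance of tape from where it was at the start of the episode above 0.03 m).
It fails at once if the mug is moved by more than 30 mm (distance of mug from where it was at the start of the episode above 0.03 m).
It also fails if it takes over 64 s, if anything falls off the work surface, if the arm or the gripper's body presses on something with over 40 N, if the wrist force passes 120 N, or if a joint passes its speed limit or range.

## Working session

There is one attempt and no reset: what is moved stays moved. The work goes in short steps, each a Python script; the robot and the scene stay as the last script left them, time stands still between calls to the robot, and variables do not carry over. Pictures are saved under pics/ and viewed, on a budget of 10 in all, crops included, one or two more only if the job needs it, and the job is handed in when it is done.

```bash
mkdir -p pics; ls; python3 - <<'E'
from bench import r
import cv2,numpy as np
for n in ("scene","side"):
    cv2.imwrite(f"pics/{n}0.png",r.camera(n)[:,:,::-1]); c=r.get_calibration(n); print(n,{k:np.round(v,4).tolist() for k,v in c.items()})
s=r.read_state(); print(s["time_s"],s["ee_pos"],s["orientation"],r.tips_ahead)
E
```

```text
pics
scene {'mtx': [[384.8022, 0.0, 322.4499], [0.0, 384.8022, 206.7066], [0.0, 0.0, 1.0]], 'distortion': [-0.0221, 0.0, 0.0, 0.0, 0.0], 'eye': [0.6278, 0.3253, 1.0833], 'orientation': [0.0795, 0.4575, 2.8126]}
side {'mtx': [[400.0094, 0.0, 318.492], [0.0, 400.0094, 192.4818], [0.0, 0.0, 1.0]], 'distortion': [-0.0225, 0.0, 0.0, 0.0, 0.0], 'eye': [0.7603, -0.1468, 1.0935], 'orientation': [0.2702, 0.15, 0.978]}
0.1 [0.1935452  0.4877824  0.24488632] [-5.89817050e-01 -3.08538470e+00  1.37046452e-03] 0.014
```

View pics/scene0.png

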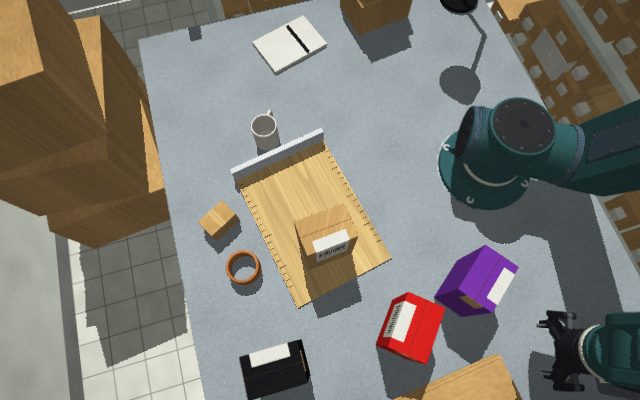

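View pics/side0.png

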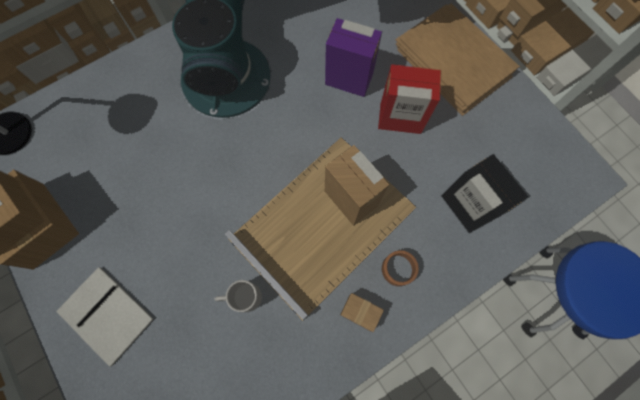

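```bash
python3 - <<'E'
import cv2
for n,x,y in (("scene",222,120),("side",222,130)):
    im=cv2.imread(f"pics/{n}0.png")[y:y+195,x:x+200]; cv2.imwrite(f"pics/{n}0c.png",cv2.resize(im,None,fx=3,fy=3,interpolation=cv2.INTER_CUBIC))
E
```

```text
(no output)
```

View pics/scene0c.png

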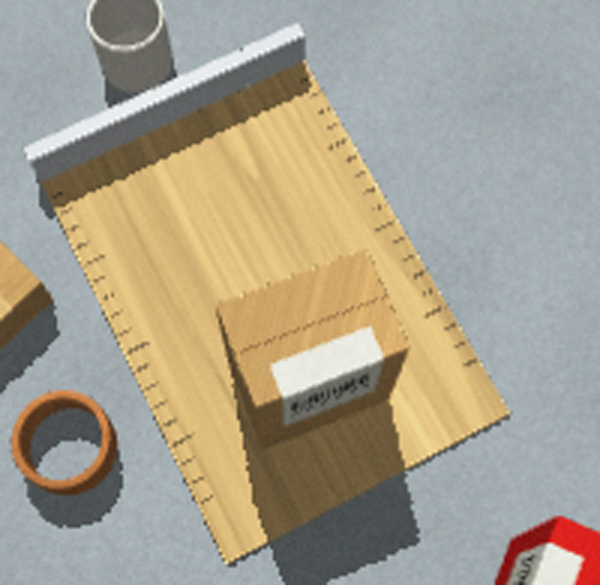

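View pics/side0c.png

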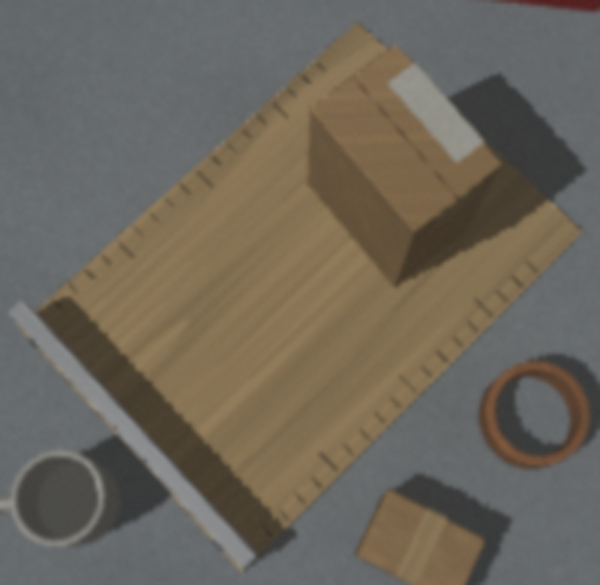

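```bash
cat >h.py <<'E'
from bench import r
import numpy as np, cv2
from scipy.spatial.transform import Rotation as R
from scipy.optimize import least_squares
def proj(n,P,state=None):
    c=r.get_calibration(n); Rm=R.from_rotvec(c["orientation"]).as_matrix(); p=(np.atleast_2d(P)-c["eye"])@Rm
    return cv2.projectPoints(p*[1,-1,-1],np.zeros(3),np.zeros(3),np.array(c["mtx"],float),np.array(c["distortion"],float))[0][:,0]
def ray(n,px,z):
    c=r.get_calibration(n); u=cv2.undistortPoints(np.array([[px]],float),np.array(c["mtx"],float),np.array(c["distortion"],float))[0,0]
    d=R.from_rotvec(c["orientation"]).as_matrix()@[u[0],-u[1],-1]; e=np.array(c["eye"]); return e+d*(z-e[2])/d[2]
def W(pose,P): # x,y,yaw
    return R.from_euler("z",pose[2]).apply(P)+[pose[0],pose[1],0]
def fit(obs,p0): # obs: list (cam, local pt, px)
    f=lambda p:np.concatenate([proj(n,W(p,P))[0]-px for n,P,px in obs]); s=least_squares(f,p0); return s.x,s.fun.reshape(-1,2)
E
python3 - <<'E'
from h import *
o={"scene":(222,120),"side":(222,130)}
def px(n,c): return (np.array(c)+.5)/3-.5+o[n]
for n,c,z in (("scene",(510,413),.006),("scene",(229,565),.006),("side",(360,22),.006),("side",(582,231),.006),("scene",(33,160),.06),("scene",(306,38),.06),("side",(22,300),.06),("side",(258,557),.06),
 ("scene",(217,308),.206),("scene",(369,251),.206),("scene",(410,347),.206),("scene",(254,410),.206),("side",(310,106),.206),("side",(398,46),.206),("side",(500,163),.206),("side",(414,232),.206),("side",(398,286),.006),("side",(308,183),.006),
 ("scene",(64,485),.0),("scene",(64,440),.048),("side",(538,412),.048)):
    print(n,c,ray(n,px(n,c),z).round(4))
# y sign: A=first listed near corner
for sg in (1,-1):
  b=[("scene",[-.22,sg*.15,.006],px("scene",(510,413))),("scene",[-.22,-sg*.15,.006],px("scene",(229,565))),("side",[-.22,sg*.15,.006],px("side",(360,22))),("side",[-.22,-sg*.15,.006],px("side",(582,231))),
   ("scene",[.2,-sg*.15,.06],px("scene",(33,160))),("scene",[.2,sg*.15,.06],px("scene",(306,38))),("side",[.2,sg*.15,.06],px("side",(22,300))),("side",[.2,-sg*.15,.06],px("side",(258,557)))]
  k=[("scene",[.045,-sg*.065,.206],px("scene",(217,308))),("scene",[.045,sg*.065,.206],px("scene",(369,251))),("scene",[-.045,sg*.065,.206],px("scene",(410,347))),("scene",[-.045,-sg*.065,.206],px("scene",(254,410))),
   ("side",[.045,sg*.065,.206],px("side",(310,106))),("side",[-.045,sg*.065,.206],px("side",(398,46))),("side",[-.045,-sg*.065,.206],px("side",(500,163))),("side",[.045,-sg*.065,.206],px("side",(414,232))),
   ("side",[.045,-sg*.065,.006],px("side",(398,286))),("side",[.045,sg*.065,.006],px("side",(308,183)))]
  for q in (b,k):
    best=min((fit(q,[.6,.2,a]) for a in (0,1.5,3,-1.5)),key=lambda t:(t[1]**2).sum()); print(sg,best[0].round(4),np.abs(best[1]).max().round(2),best[1].round(1).tolist())
E
```

```text
scene (510, 413) [0.3706 0.1837 0.006 ]
scene (229, 565) [0.6625 0.2405 0.006 ]
side (360, 22) [0.3749 0.1854 0.006 ]
side (582, 231) [0.6665 0.2377 0.006 ]
scene (33, 160) [ 0.7382 -0.1739  0.06  ]
scene (306, 38) [ 0.4477 -0.2249  0.06  ]
side (22, 300) [ 0.4495 -0.2288  0.06  ]
side (258, 557) [ 0.7447 -0.1738  0.06  ]
scene (217, 308) [0.6113 0.0637 0.206 ]
scene (369, 251) [0.4815 0.0531 0.206 ]
scene (410, 347) [0.4754 0.138  0.206 ]
scene (254, 410) [0.6061 0.1505 0.206 ]
side (310, 106) [0.4837 0.0503 0.206 ]
side (398, 46) [0.48   0.1378 0.206 ]
side (500, 163) [0.6049 0.1472 0.206 ]
side (414, 232) [0.6133 0.0594 0.206 ]
side (398, 286) [0.6142 0.0637 0.006 ]
side (308, 183) [0.4852 0.0498 0.006 ]
scene (64, 485) [0.7897 0.126  0.    ]
scene (64, 440) [0.7733 0.0957 0.048 ]
side (538, 412) [0.7776 0.0926 0.048 ]Traceback (most recent call last):
  File "<stdin>", line 16, in <module>
  File "<stdin>", line 16, in <genexpr>
  File "h.py", line 14, in fit
    f=lambda p:np.concatenate([proj(n,W(p,P))[0]-px for n,P,px in obs]); s=least_squares(f,p0); return s.x,s.fun.reshape(-
[... 558 characters left out ...]
te_fun()
    ~~~~~~~~~~~~~~~~^^
    self.f = self.fun_wrapped(xp_copy(self.x))
             ~~~~~~~~~~~~~~~~^^^^^^^^^^^^^^^^^
    return np.atleast_1d(self.fun(x))
                         ~~~~~~~~^^^
    return self.f(x, *self.args, **self.kwargs)
           ~~~~~~^^^^^^^^^^^^^^^^^^^^^^^^^^^^^^
  File "h.py", line 14, in <lambda>
    f=lambda p:np.concatenate([proj(n,W(p,P))[0]-px for n,P,px in obs]); s=least_squares(f,p0); return s.x,s.fun.reshape(-1,2)
                               ~~~~^^^^^^^^^^
  File "h.py", line 6, in proj
    c=r.get_calibration(n); Rm=R.from_rotvec(c["orientation"]).as_matrix(); p=(np.atleast_2d(P)-c["eye"])@Rm
ValueError: time passes only in moves, steps and waits
```

```bash
cat >>h.py <<'E'
from functools import lru_cache
UB=-1.388; UC=-1.494
FENCE=np.array([.595,-.2004]); C0=np.array([.5445,.1])
def u(a): return np.array([np.cos(a),np.sin(a)])
def att(a,flip): # tool down, tool x along +-u(a)
    x=np.append(u(a),0)*(1-2*flip); z=np.array([0,0,-1.]); return R.from_matrix(np.c_[x,np.cross(z,x),z]).as_rotvec()
def st(t=""):
    s=r.read_state(); print(t,round(s["time_s"],2),np.round(s["ee_pos"],4),np.round(s["contact_force"],1)); return s
E
python3 - <<'E'
from h import *
for p,z in (((383,345),.0),((410,292),.2),((430,362),0),((378,340),.1),((245,355),.1)): print(p,ray("scene",p,z).round(3))
q0=np.array(r.read_state()["joints"])
p=np.append(C0-u(UC)*.085,.36)
for f in (0,1):
    print(f,[None if q is None else np.round(q,2).tolist() for q in (r.solve_ik(p,att(UC,f)),r.solve_ik(np.append(C0+u(UC)*.08,.195),att(UC,f)),r.solve_ik(np.append(C0+u(UB)*.11,.058),att(UB,f)))])
E
```

```text
(383, 345) [0.473 0.398 0.   ]
(410, 292) [0.404 0.296 0.2  ]
(430, 362) [0.368 0.475 0.   ]
(378, 340) [0.495 0.377 0.1  ]
(245, 355) [0.811 0.316 0.1  ]
0 [[0.19, 0.34, 0.38, 1.61, 0.0, -1.46], [-0.11, 0.33, -0.09, 1.15, 0.0, -1.76], [-0.16, 0.45, -0.3, 0.82, 0.0, -1.91]]
1 [[0.19, 0.34, 0.38, 1.61, 0.0, 1.68], [-0.11, 0.33, -0.09, 1.15, 0.0, 1.38], [-0.16, 0.45, -0.3, 0.82, 0.0, 1.23]]
```

```bash
python3 - <<'E'
from h import *
p=r.read_state()["ee_pos"]; r.movel([p[0],p[1],.38],feed=.2)
A=att(UC,1)
g=lambda d,z:np.append(C0+u(UC)*d,z)
r.move_ptp(g(-.09,.36),A); r.movel(g(-.09,.195),feed=.15); st("down")
for d in (-.062,-.05,-.03,-.01,.01):
    r.movel(g(d,.195),feed=.04); st(d)
cv2.imwrite("pics/side1.png",np.hstack([r.camera("side")[100:330,200:450],r.camera("scene")[100:330,200:450]])[:,:,::-1])
E
```

```text
down 3.84 [0.5379 0.1899 0.1958] [-0.3 -0.2 -0.3]
-0.062 4.69 [0.5398 0.1619 0.195 ] [ 0.2 -0.2 -0.7]
-0.05 5.14 [0.5407 0.1496 0.195 ] [ 0.3  1.3 -1.1]
-0.03 5.79 [0.5421 0.1298 0.1949] [0.3 0.8 0. ]
-0.01 6.44 [0.5437 0.1098 0.195 ] [-0.3  0.5 -1.3]
0.01 7.09 [0.5453 0.0899 0.195 ] [-0.3  0.1 -0.4]
```

View pics/side1.png

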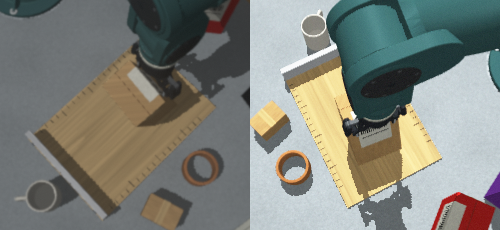

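The carton is tipping (label side visible in the scene half around (375,135), fingers at its upper edge), and the force falls as expected. Continuing.

```bash
python3 - <<'E'
from h import *
g=lambda d,z:np.append(C0+u(UC)*d,z)
for d in (.02,.03,.04,.05):
    r.movel(g(d,.195),feed=.04); st(d)
r.dwell(.6)
r.movel(g(.03,.26),feed=.15); r.movel(g(-.06,.26),feed=.2); st("back")
a=r.camera("side")[110:330,200:460]; b=r.camera("scene")[100:320,200:460]
cv2.imwrite("pics/s2a.png",r.camera("side")[:,:,::-1]);cv2.imwrite("pics/s2b.png",r.camera("scene")[:,:,::-1])
cv2.imwrite("pics/s2.png",cv2.resize(np.vstack([a,b])[:,:,::-1],None,fx=1.36,fy=1.36))
cv2.imwrite("pics/s2s.png",cv2.resize(a[:,:,::-1],None,fx=2.7,fy=2.7,interpolation=cv2.INTER_CUBIC))
E
```

```text
0.02 7.59 [0.546  0.0798 0.195 ] [0.3 0.7 0.1]
0.03 7.99 [0.5468 0.0699 0.195 ] [-0.7 -0.4  0.1]
0.04 8.39 [0.5476 0.0599 0.195 ] [ 0.4  0.5 -0.1]
0.05 8.79 [0.5483 0.0499 0.195 ] [ 0.6 -0.3  0.5]
back 10.59 [0.5398 0.1593 0.2594] [-0.6 -0.7 -0.5]
```

View pics/s2s.png

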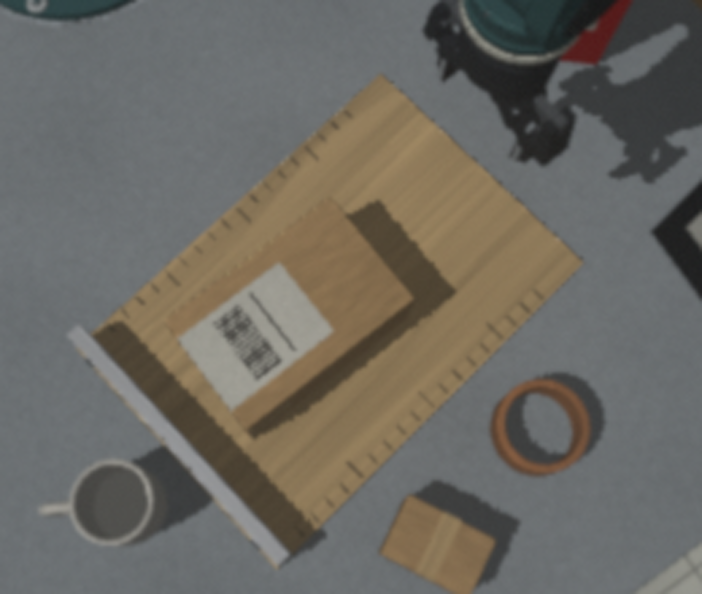

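It lies label up, with its upper face's bottom-end corners at crop pixels (332,198) and (413,298) and its top end at about (166,322) and (236,412).

```bash
python3 - <<'E'
from h import *
P=[ray("side",(np.array(c)+.5)/2.7-.5+[200,110],.096)[:2] for c in ((332,198),(413,298),(236,412),(166,322))]
b=u(UB); v=np.array([-b[1],b[0]])
for p in P: print(p.round(4), np.array([.2+(p-FENCE)@b,(p-FENCE)@v]).round(4))
e=P[1]-P[0]; print(np.linalg.norm(e),"yaw",np.arctan2(e[1],e[0])-np.pi/2)
m=(P[0]+P[1])/2; print("bottom end mid",m, "top mid",(P[2]+P[3])/2)
E
```

```text
[0.4881 0.0415] [-0.0573 -0.0612]
[0.6133 0.0501] [-0.043   0.0636]
[ 0.6115 -0.1466] [0.1501 0.026 ]
[ 0.5039 -0.1567] [ 0.1405 -0.0816]
0.12556561064252994 yaw -1.5023336099407716
bottom end mid [0.55068632 0.04580552] top mid [ 0.55770609 -0.15166277]
```

```bash
python3 - <<'E'
from h import *
b=u(UB); v=np.array([-b[1],b[0]]); A=att(UB,1)
g=lambda x,z:np.append(FENCE+b*(x-.2)-.003*v,z)
r.move_ptp(g(-.125,.24),A); r.movel(g(-.125,.058),feed=.15); st("down")
for x in (-.09,-.07,-.05,-.03,-.02): r.movel(g(x,.058),feed=.04); st(x)
x=-.02; n=0
while x<.006:
    x+=.002; r.movel(g(x,.058),feed=.02); s=st(round(x,3)); F=-s["contact_force"][:2]@b
    if F>25: break
r.dwell(.2); st("hold")
cv2.imwrite("pics/s3s.png",cv2.resize(r.camera("side")[110:330,200:460,::-1],None,fx=2.7,fy=2.7,interpolation=cv2.INTER_CUBIC))
E
```

```text
down 12.47 [0.5334 0.1188 0.0587] [ 0.4  1.1 -0.3]
-0.09 13.49 [0.5393 0.0844 0.058 ] [-0.3 -0.9 -0.1]
-0.07 14.14 [0.543  0.0645 0.058 ] [-0.1  0.5  0.2]
-0.05 14.79 [0.5468 0.0446 0.058 ] [ 0.1 -1.1  0.1]
-0.03 15.44 [0.5504 0.0249 0.058 ] [-0.1  0.2  0.3]
-0.02 15.84 [0.5523 0.015  0.0581] [-0.9  0.3  0.9]
-0.018 16.09 [0.5525 0.0134 0.058 ] [0.4 0.4 0.7]
-0.016 16.34 [0.5528 0.0114 0.058 ] [0.2 1.1 2.4]
-0.014 16.59 [0.5532 0.0094 0.058 ] [-1.2  1.2  3.3]
-0.012 16.84 [0.5536 0.0073 0.0581] [-0.2  2.2  2.7]
-0.01 17.09 [0.5536 0.0061 0.058 ] [-2.1  8.   5.5]
-0.008 17.34 [0.5535 0.0061 0.0581] [-4.5 25.5 10.3]
hold 17.54 [0.5535 0.0061 0.0581] [-3.3 25.1 10.4]
```

View pics/s3s.png

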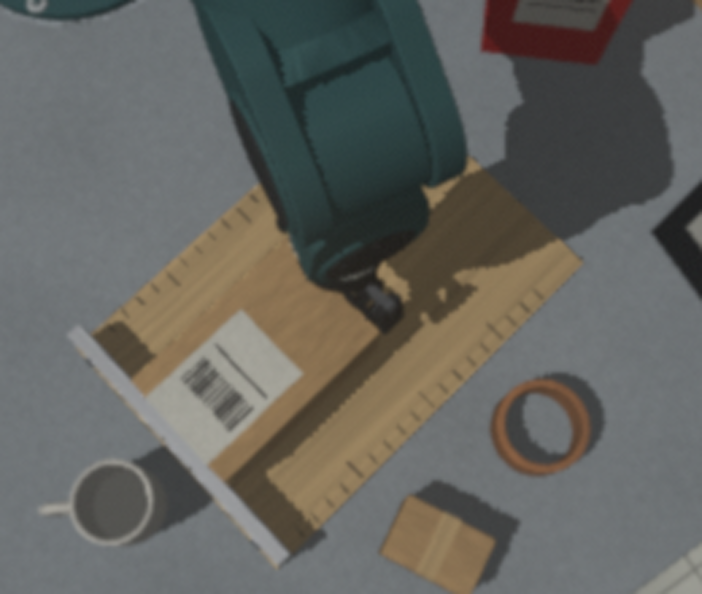

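The end is at the fence and square to it (its edge runs from (147,395) to (213,470)). The push stopped at about 25 N, where I expected contact. Backing off to check.

```bash
python3 - <<'E'
from h import *
b=u(UB); v=np.array([-b[1],b[0]]); g=lambda x,z:np.append(FENCE+b*(x-.2)-.003*v,z)
r.movel(g(-.02,.058),feed=.04); r.movel(g(-.125,.058),feed=.15); r.movel(g(-.125,.26),feed=.15); r.dwell(.3); st("clear")
a=r.camera("side"); cv2.imwrite("pics/s4s.png",cv2.resize(a[150:330,210:390,::-1],None,fx=3.3,fy=3.3,interpolation=cv2.INTER_CUBIC))
E
```

```text
clear 20.69 [0.5329 0.1187 0.2598] [-0.1 -0.2  0.1]
```

View pics/s4s.png

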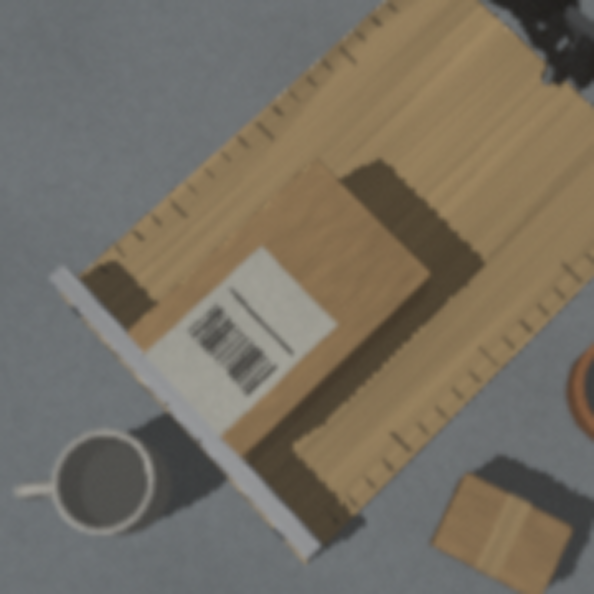

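```bash
python3 - <<'E'
from h import *
b=u(UB); v=np.array([-b[1],b[0]])
f=lambda c,z:(lambda p:np.array([.2+(p-FENCE)@b,(p-FENCE)@v]))(ray("side",(np.array(c)+.5)/3.3-.5+[210,150],z)[:2])
for n,c,z in (("bot-",(318,160),.096),("bot+",(430,272),.096),("top+",(224,441),.096),("top-",(132,330),.096),("fence+",(322,545),.06),("fence-",(65,265),.06)): print(n,f(c,z).round(4))
E
```

```text
bot- [ 0.0025 -0.0616]
bot+ [0.0023 0.0631]
top+ [0.2015 0.0473]
top- [ 0.1963 -0.0622]
fence+ [0.201  0.1504]
fence- [ 0.2013 -0.147 ]
```

```bash
python3 -c "
from bench import r
r.hand_in(); print(r.read_state()['time_s'])"
```

```text
the job is handed in; nothing more can be done
the job is handed in; nothing more can be done
```

The carton now lies on its back, label up, with its top end flush against the fence. I handed the job in with the robot clear of everything, about 21 s into the 64 s limit.

- **What I did:** I pushed the upper label side with the open fingers until the carton tipped onto its back. I then pushed its lower end along the board, with the gripper square to the fence. It seated at about 25 N.
- **Position and squareness:** In the last side picture, the two lower-end corners measured x = 2.5 and 2.3 mm in the board frame. That is square within about 0.1 degrees. It puts the top end at about 202 mm, against a fence measured at about 201 mm, so it is touching within measuring error. The carton's middle is about 1 mm from the fence's middle.
- **Bystanders:** The mug and the small carton look unmoved in the last picture. The tape roll is only partly in that view, but it looked unmoved in the picture before. I judged all three by eye and did not measure them.
- **Disagreements:** One top-end corner read 16 mm off sideways. I think I picked the wrong pixel where that corner lies against the fence in the picture, so I relied on the lower-end corners. The wrist also read about 10 N upward during the final press; it was gone once the fingers were clear.

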